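# Load the sprung jar lift and shut its cover

## Task

Move the two small cork-stoppered jars from the sloping rack into the sprung jar lift, standing them upright side by side on its platform; set them down gently rather than dropping them, as the platform sinks under their weight. When both are in and have sunk below the rim, slide the wooden cover fully shut over them and let go. Leave the green tumbler and the mug that stand between rack and lift where they are.

Things in the scene. Friction and masses are not known exactly. Their poses are not given: they have to be found in the camera images.
- jar_a: One of two equal white stoneware jars, 95 mm tall, 0.34 to 0.48 kg: round body 60 mm in diameter up to 54 mm height, shoulder to 60 mm, then a straight fixed cork, 42 mm in diameter, from 60 to 95 mm: grip it there. Origin: centre of its underside; z along its axis, foot to cork. Starts in the rack's +y trough, leaning 30 degrees from vertical, cork towards the rack's -x.
- jar_b: The other jar, the same in every way as jar_a; it starts in the rack's -y trough.
- rack: Fixed sloping oak rack, 140 x 200 mm, 75 mm high, with two troughs 95 mm apart along its y. The jars lean in it with corks up and towards its -x (roughly the robot), corks free of it. Trough sides cover the lowest 50 mm of a jar, 2.5 mm clear on each side; draw a jar out along its own axis. Origin: on the counter, 35 mm in front (-x) of its front edge.
- lift: Fixed oak jar lift, a box 206 mm wide (y), x from -63 to +188 mm, 132 mm high. Origin: underside, below the middle of the well. Well: open on top, 110 mm (x) by 190 mm (y); side walls 132 mm high, front wall (-x) 60 mm high; behind it (+x) a solid block 132 mm high, over which the open cover lies. Rack and lift stand left and right of the table's middle, either way round.
- platform (a joint): How far the level sprung steel platform in the well has sunk, m: 0 (empty, top 75 mm above the counter) to 0.050 (lower stop, top 25 mm above the counter). It begins to sink at 1.0 N, then about 8 mm per newton, damped: one jar sinks it 18 to 33 mm, both at least 44 mm.
- platform_top (a point): Centre of the platform's top face; sinks with the platform. Axes as the lift's.
- place_left (a point): Centre, on the platform's top face, of the thin ring mark (68 mm wide) for one jar, 46 mm to the lift's +y. Sinks with the platform.
- place_right (a point): The same for the other ring mark, 46 mm to the lift's -y.
- cover (a joint): Sliding wooden cover on the lift: 0 (open) to 0.125 m (shut, over the well), moving along the lift's -x against about 1.5 N of friction; stays where left. A slab 125 mm (x) by 206 mm (y), 10 mm thick, underside 134 mm above the counter. A jar on a platform sunk less than 36 mm is in its way.
- cover_handle (a point): Middle of the top of the cover's handle: an upright block 14 mm thick (lift's x), 70 mm wide (lift's y), 30 mm high, at the slab's middle; its top is 174 mm above the counter. Moves with the cover. Axes as the lift's.
- tumbler: Green glass tumbler, 68 mm wide, 100 mm tall, standing between the rack and the lift, nearer the robot. Bystander. Origin: centre of its underside.
- mug: White mug, 76 mm wide plus handle, 85 mm tall, standing between rack and lift, further out. Bystander. Origin: centre of its underside.

How it is judged:
By the outcome, as a careful person would: the job done as asked, in the order asked, and still so for the second after the job is handed in, with the robot touching nothing.
It also fails if it takes over 72 s, if anything falls off the work surface, if the arm or the gripper's body presses on something with over 40 N, if the wrist force passes 120 N, or if a joint passes its speed limit or range.

## Robot

A 6-joint arm with a two-finger parallel gripper is mounted at the origin on the work surface. World frame = base frame: x ahead of the robot, y to its left, z up, the work surface at z = 0. Lengths are in m, angles in rad, forces in N, time in s.
With the tool pointing down it reaches from about 0.375 to 0.825 m from the base axis. Payload 5.5 kg.
Tool frame: the origin (TCP) lies midway between the tips of the shut fingers; the grasp point (between the pads) lies 19 mm behind it; z points along the fingers, y is the line along which they close (so a half turn about z gives the same grasp; the last joint's range is limited). The gripper opens to 85 mm and grips with 20 to 120 N. Pads are 22 mm wide; open, the fingers measure 114 mm over their backs; the gripper's body (76 mm by 85 mm) begins 54 mm behind the grasp point. The pads swing forward as they close: fully open they stand 13 mm farther back than shut.
Start: joints at [1.28, 0.314, -0.047, 1.21, 0, 1.571], TCP at [0.172, 0.575, 0.231] pointing down, gripper open.
Joint ranges: [-2.67, 2.67], [-0.69, 1.73], [-1.03, 1.25], [-2.08, 2.16], [-1.42, 1.45], [-3.14, 3.14]. Speed limits (rad/s): [2.39, 2.39, 3.01, 3.14, 3.14, 3.14].

## Interface

Orientations are given as [roll, pitch, yaw] about the fixed x, y, z axes, in that order (R = Rz(yaw) Ry(pitch) Rx(roll)).
In Python, from station import status, vision, r, find_in, silhouettes gives the robot as it stands. The module is installed in compiled form; this text tells all that it offers.
- The arm moves only by the tool servo_tool, never from a script. Its arguments are lists of equal length, an entry for each row: "fingers": the opening in per cent of the stroke, from 0 (shut) to 100 (fully open); "offset": the shift along the world's x, y, z in mm, a list of three; "twist": the turn, a rotation vector about the world's x, y, z in rad, a list of three. A call has 1 to 5 rows; each row shifts and turns the commanded pose from where the row before left it; what a row does not reach is not made up. A row lasts 1/8 s, in which the tool goes at most 62.5 mm and 10.7 degrees, less where a joint would pass 70% of its speed; a pose out of reach is approached as far as the arm can. A call with a gripper value outside its range is refused whole. The fingers move at their own pace and stop on an object; the grip force is fixed at half the most. Time passes only in rows, so rows that do not move let the fingers close. It gives the time, the measured TCP pose, the force, the opening and the grip force at its end, in the units of the state.
- status.get_obs(): the state, without advancing time (a new reading comes with each control period).
- vision.get_image(name): name is "scene" or "side" or "wrist"; returns (picture, depth): 420x560x3 uint8, red, green, blue; 420x560 float32, m along the optical axis (not along the pixel's ray), 0 where there is no reading.
- vision.camera_info(name): a dict with "fx", "fy", "cx", "cy" (pixels), "distortion" ([k1, k2, p1, p2, k3] as OpenCV has them; the pictures are not rectified), "R" (3x3) and "t" (3): a world point X has camera coordinates R X + t; the wrist camera has in their place "T_tool_cam" (4x4, takes a point from camera to tool coordinates, whose origin is the TCP and whose axes are the flange's). Camera axes: x right, y down, z forward; pixel columns grow to the right and rows downward; lengths in m; the calibration is good to about 2 mm. A picture is of the moment at which its call begins: read the wrist's pose just before it. camera_info takes no time and is no camera call.
- r.finish_job(): hands the job in; it is judged then, once.
Trained networks look in the newest picture that a camera, given by its name, has taken for a name from the list of things; names that differ only in an ending like _2 or _b are one class to them, and where a whole thing is asked for, a point or a joint stands for the part that bears it (a point fixed in the world has none). Each returns a list of dicts, best first, with "score" (0 to 1); they miss things now and then, are a little off and sometimes report something else, mostly with a low value. They report only what shows in the picture. A call takes as long as a camera call.
- find_in(camera, label): "point" ([x, y, z] in m, in world coordinates, good to about 4 mm: the middle of the surface that is visible of it).
- silhouettes(camera, label): "mask" (420x560 bool, what is visible of it).
The state is a dict: "clock": time; "q": joint angles; "joint_vel": joint speeds; "tau": joint torques, N m; "eef_pos": TCP position; "orientation": TCP orientation; "ft_force": force on the tool from outside, world axes, zero at the start; "torque": the same for the moment, N m; "gripper_width": finger opening in m; "finger_force": force on a finger pad.
Only numpy, scipy, OpenCV 4.12 (cv2) and the standard library are available. Lean on these libraries where they do the work, as an engineer would, in place of code of your own. Each camera call takes 0.05 s, during which the arm holds its last target. There are 200 camera calls.

## Working session

There is one attempt and no reset: what is moved stays moved. The work goes in short steps, Python scripts to look and compute and a tool call to move; the robot and the scene stay as the last step left them, time stands still between calls to the robot, and variables do not carry over. Pictures are saved under pics/ and viewed, at most 10 in all, crops included, and the job is handed in when it is done.

Besides the shell and the picture viewer there is one more tool, called by a JSON object that holds its "api" and its "payload", one argument or row to a line. servo_tool: Moves the arm, as the interface text tells. Its arguments: {"type":"object","properties":{"fingers":{"type":"array","items":{"type":"number"}},"offset":{"type":"array","items":{"type":"array","items":{"type":"number"}}},"twist":{"type":"array","items":{"type":"array","items":{"type":"number"}}}},"required":["fingers","offset","twist"]}

```bash
mkdir -p pics
cat > h.py <<'E'
import numpy as np, cv2
from station import status, vision, r, find_in, silhouettes
from scipy.spatial.transform import Rotation as Ro
def cam(n):
    c=vision.camera_info(n); K=np.array([[c['fx'],0,c['cx']],[0,c['fy'],c['cy']],[0,0,1.]])
    if 'R' in c: return K,np.array(c['distortion']),np.array(c['R']),np.array(c['t'])
    o=status.get_obs(); T=np.eye(4); T[:3,:3]=Ro.from_euler('xyz',o['orientation']).as_matrix(); T[:3,3]=o['eef_pos']
    M=np.linalg.inv(T@np.array(c['T_tool_cam'])); return K,np.array(c['distortion']),M[:3,:3],M[:3,3]
def shot(n,png=None):
    C=cam(n); im,d=vision.get_image(n)
    if png: cv2.imwrite('pics/'+png,im[:,:,::-1])
    return im,d,C
def cloud(d,C,mask=None):
    K,D,R,t=C; m=d>0
    if mask is not None: m&=mask
    v,u=np.nonzero(m); z=d[v,u]
    p=cv2.undistortPoints(np.stack([u,v],1).astype(float)[:,None],K,D)[:,0]
    X=np.c_[p*z[:,None],z]; return (X-t)@R, u, v
E
python3 - <<'E'
from h import *
np.set_printoptions(precision=4,suppress=True)
o=status.get_obs(); print(o['eef_pos'],o['orientation'],o['clock'])
ims=[]
for n in ('scene','side'):
    im,d,C=shot(n,n+'0.png'); print(n,'campos',-C[2].T@C[3])
    np.savez(n+'0.npz',d=d)
    for l in ('jar_a','rack','lift','cover_handle','platform_top','tumbler','mug'):
        for f in find_in(n,l)[:3]: print(n,l,np.array(f['point']),round(f['score'],2))
E
```

```text
[0.1719 0.5743 0.2305] [-3.1399 -0.      2.8508] 0.0
scene campos [1.3129 0.5372 0.8706]
scene jar_a [0.5981 0.2037 0.0852] 0.82
scene jar_a [0.6155 0.2907 0.0873] 0.58
scene rack [0.634  0.2518 0.009 ] 0.87
scene rack [ 0.6212 -0.1932  0.1442] 0.69
scene rack [0.67   0.0154 0.0561] 0.66
scene lift [ 0.6336 -0.1652  0.106 ] 0.94
scene lift [ 0.4589 -0.2372  0.0753] 0.45
scene lift [ 0.6232 -0.1869  0.1443] 0.32
scene cover_handle [ 0.627  -0.1897  0.1453] 0.7
scene cover_handle [0.6681 0.0137 0.0549] 0.62
scene cover_handle [ 0.4594 -0.2387  0.0751] 0.46
scene platform_top [ 0.463  -0.2419  0.0726] 0.56
scene tumbler [ 0.4729 -0.0057  0.0755] 0.77
scene mug [0.6701 0.0154 0.0573] 0.89
side campos [0.3628 0.9185 0.71  ]
side jar_a [0.5902 0.3062 0.0897] 0.83
side jar_a [0.5658 0.2153 0.0972] 0.73
side rack [0.5619 0.3003 0.0065] 0.58
side rack [ 0.557  -0.1222  0.1034] 0.48
side lift [ 0.5574 -0.1191  0.1021] 0.56
side cover_handle [ 0.6091 -0.1794  0.1437] 0.58
side platform_top [ 0.4978 -0.2691  0.0754] 0.97
side tumbler [0.4532 0.0069 0.0718] 0.57
side mug [0.6446 0.0412 0.0565] 0.64
side mug [ 0.4965 -0.2697  0.0763] 0.33
```

Run:
```python
from h import *
from scipy.optimize import least_squares
np.set_printoptions(precision=4,suppress=True)
a=cv2.imread('pics/scene0.png');b=cv2.imread('pics/side0.png')
cv2.imwrite('pics/both0.png',cv2.resize(np.vstack([a,b]),None,fx=.714,fy=.714))
J={0:[],1:[]};P={}
for n in ('scene','side'):
    im,d,C=shot(n)
    ms=[s for s in silhouettes(n,'jar_a') if s['score']>.4]
    for s in ms:
        X,_,_=cloud(d,C,cv2.erode(s['mask'].astype(np.uint8),np.ones((3,3)))>0)
        m=np.median(X,0); print(n,s['score'],m,len(X))
        if m[1]>.1: J[0 if m[1]>.255 else 1].append(X)
    P[n]=cloud(d,C)[0]
    for nm,zl,zh in(('cover',.139,.150),('hand',.169,.18),('plat',.070,.079)):
        X=P[n]; k=(X[:,1]<-.05)&(X[:,2]>zl)&(X[:,2]<zh)&(X[:,0]<.95)&(X[:,0]>.3)&(X[:,1]>-.5); Y=X[k]
        if len(Y)>20: print(n,nm,len(Y),'z',np.median(Y[:,2]),cv2.minAreaRect((Y[:,:2]*1000).astype(np.float32)),Y[:,:2].min(0),Y[:,:2].max(0))
# SDF of jar
def sdf(q):
    rr=np.hypot(q[:,0],q[:,1]);z=q[:,2]
    prof=np.array([[0,0],[.03,0],[.03,.054],[.021,.060],[.021,.095],[0,.095]]);best=np.full(len(q),9.)
    p=np.c_[rr,z]
    for A,B in zip(prof[:-1],prof[1:]):
        t=np.clip(((p-A)@(B-A))/((B-A)@(B-A)),0,1); best=np.minimum(best,np.linalg.norm(p-A-t[:,None]*(B-A),axis=1))
    return best
for i in J:
    X=np.vstack(J[i]); 
    if len(X)>3000: X=X[::len(X)//3000]
    def f(p):
        ax=np.array([-np.sin(p[3])*np.cos(p[4]),-np.sin(p[3])*np.sin(p[4]),np.cos(p[3])])
        v=X-p[:3]; z=v@ax; rr=np.linalg.norm(v-z[:,None]*ax,axis=1); return sdf(np.c_[rr,0*rr,z])
    m=X.mean(0); bst=None
    for y in(-.5,0,.5):
        s=least_squares(f,[m[0]+.03,m[1],m[2]-.05,.52,y],loss='soft_l1',f_scale=.002)
        if bst is None or s.cost<bst.cost: bst=s
    p=bst.x; ax=np.array([-np.sin(p[3])*np.cos(p[4]),-np.sin(p[3])*np.sin(p[4]),np.cos(p[3])])
    print('jar',i,p,np.degrees(p[3:]),'rms',np.median(f(p)),'corktop',p[:3]+.095*ax)
```

```text
scene 0.95 [0.6013 0.2034 0.0884] 967
scene 0.73 [0.6155 0.2955 0.0889] 1058
scene cover 2547 z 0.14610918513776863 ((717.122314453125, -205.24838256835938), (221.0131072998047, 361.5615234375), 89.39085388183594) [ 0.5372 -0.3176] [ 0.8969 -0.0941]
scene hand 199 z 0.17518943077119134 ((735.6065673828125, -257.17462158203125), (63.363380432128906, 309.82281494140625), 65.81275177001953) [ 0.6035 -0.3034] [ 0.8854 -0.1686]
scene plat 731 z 0.07605055445818128 ((661.68310546875, -206.0673828125), (480.737548828125, 224.4657745361328), 1.7839096784591675) [ 0.4187 -0.325 ] [ 0.9051 -0.0938]
side 0.81 [0.57   0.2145 0.0956] 755
side 0.67 [0.5887 0.3101 0.0911] 1038
side 0.46 [ 0.608  -0.1777  0.1427] 1472
side cover 1566 z 0.14258895684019818 ((715.3969116210938, -201.76251220703125), (348.0553283691406, 218.5314483642578), 1.074276089668274) [ 0.5397 -0.3138] [ 0.8911 -0.0938]
side hand 97 z 0.172699575896715 ((729.3482666015625, -253.8975372314453), (65.08768463134766, 303.8438415527344), 65.09442138671875) [ 0.601  -0.3034] [ 0.8803 -0.1641]
side plat 949 z 0.07398770365505154 ((658.2975463867188, -204.8984375), (472.2816467285156, 225.33714294433594), 2.3024585247039795) [ 0.4188 -0.3263] [ 0.8977 -0.0926]
jar 0 [ 0.6187  0.2862  0.0353  0.5302 -0.1491] [30.3768 -8.5409] rms 0.0009392084016567944 corktop [0.5712 0.2933 0.1173]
jar 1 [ 0.6051  0.1919  0.0355  0.5295 -0.1506] [30.3382 -8.6268] rms 0.0010748432807805054 corktop [0.5577 0.1991 0.1175]
```

View pics/both0.png

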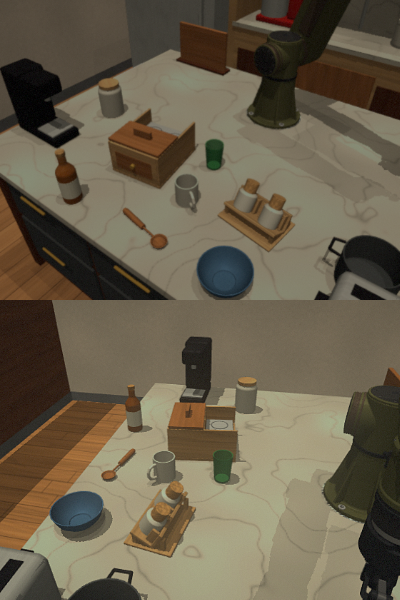

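The stacked picture shows the scene view on top, with the lift at (150,155), tumbler (214,155), mug (186,192) and jars (248,195) and (271,212). The side view below shows the same layout with jars at (172,492) and (156,520). Next I fit the lift.

Run:
```python
from h import *
np.set_printoptions(precision=4,suppress=True)
for n in ('scene','side'):
    im,d,C=shot(n); X=cloud(d,C)[0]
    X=X[(X[:,0]>.38)&(X[:,0]<.76)&(X[:,1]<-.05)&(X[:,1]>-.36)]
    for nm,zl,zh in(('cover',.139,.150),('hand',.166,.185),('rim',.128,.137),('plat',.070,.080)):
        Y=X[(X[:,2]>zl)&(X[:,2]<zh)]
        G=np.zeros((400,400),np.uint8); ij=((Y[:,:2]-[.38,-.4])*1000/2).astype(int); G[ij[:,0],ij[:,1]]=1
        G=cv2.morphologyEx(G,cv2.MORPH_CLOSE,np.ones((7,7))); _,L,S,_=cv2.connectedComponentsWithStats(G)
        if len(S)<2: continue
        b=1+S[1:,4].argmax(); k=L[ij[:,0],ij[:,1]]==b; Y=Y[k]
        print(n,nm,len(Y),'z %.4f'%np.median(Y[:,2]),'rect',cv2.minAreaRect((Y[:,:2]*1000).astype(np.float32)),'med',np.median(Y,0))
    for l,lo in(('tumbler',0),('mug',0)):
        s=silhouettes(n,l)
        if s: 
            Y=cloud(d,C,s[0]['mask'])[0]; print(n,l,np.percentile(Y,[2,50,98],axis=0).round(3).tolist())
K=lambda t:t
```

```text
scene cover 2409 z 0.1462 rect ((612.7228393554688, -204.63119506835938), (133.66708374023438, 210.18162536621094), 7.217216968536377) med [ 0.627  -0.1863  0.1462]
scene hand 175 z 0.1747 rect ((614.6561889648438, -202.85684204101562), (18.247100830078125, 71.20682525634766), 8.486093521118164) med [ 0.6174 -0.2004  0.1747]
scene rim 514 z 0.1331 rect ((597.9385986328125, -144.14108276367188), (162.19216918945312, 322.486083984375), 57.90068817138672) med [ 0.6683 -0.1289  0.1331]
scene plat 331 z 0.0774 rect ((457.5577392578125, -247.40924072265625), (39.517364501953125, 153.7265167236328), 5.104355335235596) med [ 0.4578 -0.2425  0.0774]
scene tumbler [[0.423, -0.044, 0.006], [0.469, -0.007, 0.073], [0.487, 0.018, 0.103]]
scene mug [[0.613, -0.024, 0.002], [0.666, 0.018, 0.057], [0.691, 0.069, 0.088]]
side cover 1517 z 0.1426 rect ((612.7766723632812, -202.48355102539062), (124.97415924072266, 210.8264617919922), 7.31304407119751) med [ 0.6065 -0.1817  0.1426]
side hand 71 z 0.1723 rect ((612.7539672851562, -201.91046142578125), (13.883662223815918, 70.18479919433594), 7.508210182189941) med [ 0.6115 -0.1944  0.1723]
side rim 286 z 0.1305 rect ((547.56591796875, -151.01605224609375), (248.42332458496094, 94.22100830078125), 6.149866580963135) med [ 0.5475 -0.1102  0.1305]
side plat 630 z 0.0740 rect ((496.8749084472656, -272.9700012207031), (117.8965835571289, 98.07368469238281), 6.132619857788086) med [ 0.5001 -0.2759  0.074 ]
side tumbler [[0.425, -0.045, 0.003], [0.453, 0.008, 0.07], [0.483, 0.019, 0.099]]
side mug [[0.614, -0.025, 0.0], [0.65, 0.039, 0.053], [0.689, 0.071, 0.084]]
```

```bash
cat >> h.py <<'E'
AX=np.array([-.5025,.0757,.8612]); AX/=np.linalg.norm(AX)
JA=np.array([.6187,.2862,.0353]); JB=np.array([.6051,.1919,.0355])
LO=np.array([.4888,-.2196,0]); LY=.129
lx=np.array([np.cos(LY),np.sin(LY),0]); ly=np.array([-np.sin(LY),np.cos(LY),0])
def Rtilt():
    z=-AX; y=np.array([.149,.989,0]); y-=y@z*z; y/=np.linalg.norm(y); return np.c_[np.cross(y,z),y,z]
def Rdown(yaw=LY): return Ro.from_euler('xyz',[np.pi,0,np.pi+yaw]).as_matrix()
def go(p,R):
    o=status.get_obs(); c=Ro.from_euler('xyz',o['orientation']).as_matrix()
    d=(np.array(p)-o['eef_pos'])*1000; w=Ro.from_matrix(R@c.T).as_rotvec()
    print('offset mm',d.round(1),'twist',w.round(4),'rows>=',max(np.linalg.norm(d)/62.5,np.linalg.norm(w)/.186).round(2),
     '| F',np.round(o['ft_force'],1),'grip',round(o['gripper_width']*1000,1),np.round(o['finger_force'],1),'t',round(o['clock'],2),'q',np.round(o['q'],2))
E
python3 - <<'E'
from h import *
go(JA+.16*AX,Rtilt())
E
```

```text
offset mm [ 366.2 -276.5  -58.2] twist [-0.1165 -0.5206  0.1379] rows>= 7.4 | F [-0.3 -0.4 -0.5] grip 85.1 0.0 t 1.3 q [ 1.28  0.31 -0.05  1.21 -0.    1.57]
```

{"api": "servo_tool", "payload": {
  "fingers": [85,85,85,85,85],
  "offset": [
    [36,-28,0],
    [36,-28,0],
    [37,-28,-5],
    [37,-28,-5],
    [37,-27,-8]
  ],
  "twist": [
    [-0.012,-0.052,0.014],
    [-0.012,-0.052,0.014],
    [-0.012,-0.052,0.014],
    [-0.012,-0.052,0.014],
    [-0.012,-0.052,0.014]
  ]
}}

```text
clock: 1.92
eef_pos: [0.3563, 0.4351, 0.2135]
orientation: [3.133, 0.269, 2.92]
ft_force: [0.7, 0.5, 0.0]
gripper_width: 0.0726
finger_force: 0.0
```

{"api": "servo_tool", "payload": {
  "fingers": [85,85,85,85,85],
  "offset": [
    [37,-28,-8],
    [37,-28,-8],
    [37,-28,-8],
    [36,-27,-8],
    [36,-27,-8]
  ],
  "twist": [
    [-0.012,-0.052,0.014],
    [-0.012,-0.052,0.014],
    [-0.012,-0.052,0.014],
    [-0.012,-0.052,0.014],
    [-0.012,-0.052,0.014]
  ]
}}

```text
clock: 2.55
eef_pos: [0.5391, 0.2969, 0.1734]
orientation: [-3.137, 0.535, 2.996]
ft_force: [0.7, -0.4, -0.3]
gripper_width: 0.0731
finger_force: 0.0
```

{"api": "servo_tool", "payload": {
  "fingers": [85],
  "offset": [
    [0,0,0]
  ],
  "twist": [
    [0,0,0]
  ]
}}

```text
clock: 2.68
eef_pos: [0.5382, 0.2952, 0.172]
orientation: [-3.135, 0.532, 2.993]
ft_force: [-0.3, 0.3, -0.6]
gripper_width: 0.0728
finger_force: 0.0
```

Run:
```python
from h import *
go(JA+.16*AX,Rtilt())
im,d,C=shot('wrist','w1.png')
for l in ('jar_a',):
    for s in silhouettes('wrist',l)[:3]:
        X=cloud(d,C,s['mask'])[0]; print(s['score'],len(X),np.median(X,0))
        for nm,J in(('A',JA),('B',JB)):
            v=X-J; h=v@AX; k=(h>.09)&(h<.1)&(np.linalg.norm(v-h[:,None]*AX,axis=1)<.035)
            if k.sum()>30:
                w=(v-h[:,None]*AX)[k]; u=(w@np.c_[Rtilt()[:,0],Rtilt()[:,1]]).astype(np.float32)*1000
                print(nm,k.sum(),'cork top h',np.median(h[k]),'circle(x,y tool)',cv2.minEnclosingCircle(u),u.mean(0))
```

```text
offset mm [0.1 3.1 1.1] twist [ 0.0052 -0.0015  0.0021] rows>= 0.05 | F [-0.3  0.3 -0.6] grip 72.8 0.0 t 2.67 q [ 0.71  0.11 -0.58  0.52 -0.4   0.79]
0.96 5572 [0.57263646 0.29192333 0.10784607]
A 2974 cork top h 0.09361778380616238 circle(x,y tool) ((-1.1464461088180542, -1.5974030494689941), 21.008071899414062) [-0.12323355 -1.6025138 ]
0.91 6354 [0.56140413 0.2067872  0.10022201]
B 2854 cork top h 0.09351093206683236 circle(x,y tool) ((-0.9808542728424072, -1.0927897691726685), 21.156356811523438) [ 0.07067673 -0.1970788 ]
```

View pics/w1.png

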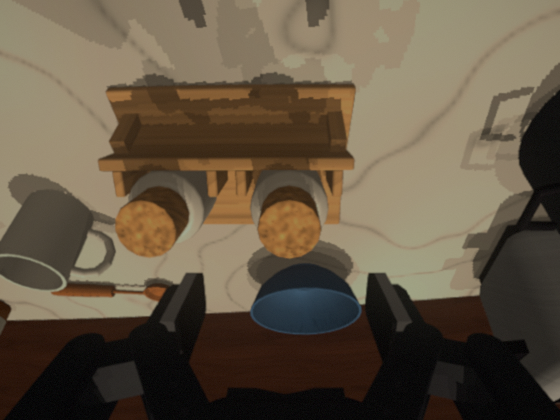

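Wrist view: jar_a's cork at (290,225) and jar_b's at (152,222), with the open fingers centred near column 285. They line up with the fits to about 1.5 mm, so I go in.

{"api": "servo_tool", "payload": {
  "fingers": [85,85,85,85,85],
  "offset": [
    [12,-1,-21],
    [12,-1,-21],
    [12,-1,-21],
    [10,-2,-16],
    [5,-1,-8]
  ],
  "twist": [
    [0.005,0,0],
    [0,0,0],
    [0,0,0],
    [0,0,0],
    [0,0,0]
  ]
}}

```text
clock: 3.4
eef_pos: [0.5888, 0.2928, 0.0858]
orientation: [3.141, 0.532, 2.994]
ft_force: [0.3, 1.2, -0.1]
gripper_width: 0.0727
finger_force: 0.0
```

Run:
```python
from h import *
go(JA+.059*AX+[0,-.0015,0],Rtilt())
```

```text
offset mm [ 0.2 -3.6  0.3] twist [-0.0011 -0.0013 -0.0022] rows>= 0.06 | F [ 0.3  1.2 -0.1] grip 72.7 0.0 t 3.4 q [ 0.64  0.27 -0.61  0.3  -0.37  0.72]
```

{"api": "servo_tool", "payload": {
  "fingers": [85,40,30,30,30],
  "offset": [
    [0,-3,0],
    [0,0,0],
    [0,0,0],
    [0,0,0],
    [0,0,0]
  ],
  "twist": [
    [0,0,0],
    [0,0,0],
    [0,0,0],
    [0,0,0],
    [0,0,0]
  ]
}}

```text
clock: 4.03
eef_pos: [0.5891, 0.2895, 0.0875]
orientation: [3.139, 0.533, 2.992]
ft_force: [-5.0, 0.5, 5.5]
gripper_width: 0.0403
finger_force: 59.8
```

{"api": "servo_tool", "payload": {
  "fingers": [30,30],
  "offset": [
    [0,0,0],
    [0,0,0]
  ],
  "twist": [
    [0,0,0],
    [0,0,0]
  ]
}}

```text
clock: 4.28
eef_pos: [0.5891, 0.2895, 0.0875]
orientation: [3.139, 0.533, 2.992]
ft_force: [-5.0, 1.1, 6.1]
gripper_width: 0.0405
finger_force: 59.8
```

{"api": "servo_tool", "payload": {
  "fingers": [30,30,30,30,30],
  "offset": [
    [-6,1,10],
    [-8,1,14],
    [-8,1,14],
    [-8,1,14],
    [-8,1,14]
  ],
  "twist": [
    [0,0,0],
    [0,0,0],
    [0,0,0],
    [0,0,0],
    [0,0,0]
  ]
}}

```text
clock: 4.9
eef_pos: [0.5494, 0.2937, 0.1525]
orientation: [3.141, 0.53, 2.994]
ft_force: [-0.5, -1.1, -3.3]
gripper_width: 0.0409
finger_force: 61.6
```

Run:
```python
from h import *
PL=LO+.046*ly
go(PL+[0,0,.24],Rdown())
```

```text
offset mm [ -66.5 -467.7   87.5] twist [0.0045 0.5321 0.2702] rows>= 7.69 | F [-0.5 -1.1 -3.3] grip 40.9 61.6 t 4.9 q [ 0.69  0.14 -0.59  0.46 -0.39  0.77]
```

{"api": "servo_tool", "payload": {
  "fingers": [30,30,30,30,30],
  "offset": [
    [-5,-10,30],
    [-5,-15,30],
    [-5,-20,28],
    [-4,-51,0],
    [-4,-51,0]
  ],
  "twist": [
    [0,0.041,0.021],
    [0,0.041,0.021],
    [0,0.041,0.021],
    [0,0.041,0.021],
    [0,0.041,0.021]
  ]
}}

```text
clock: 5.52
eef_pos: [0.5269, 0.1461, 0.2411]
orientation: [-3.122, 0.327, 3.109]
ft_force: [0.8, 0.1, -3.7]
gripper_width: 0.0404
finger_force: 61.8
```

{"api": "servo_tool", "payload": {
  "fingers": [30,30,30,30,30],
  "offset": [
    [-4,-51,0],
    [-4,-51,0],
    [-4,-51,0],
    [-4,-51,0],
    [-4,-51,0]
  ],
  "twist": [
    [0,0.041,0.021],
    [0,0.041,0.021],
    [0,0.041,0.021],
    [0,0.041,0.021],
    [0,0.041,0.021]
  ]
}}

```text
clock: 6.15
eef_pos: [0.507, -0.1094, 0.2409]
orientation: [-3.126, 0.122, -3.071]
ft_force: [0.2, 0.6, -2.7]
gripper_width: 0.0404
finger_force: 61.8
```

{"api": "servo_tool", "payload": {
  "fingers": [30,30,30,30],
  "offset": [
    [-4,-51,0],
    [-4,-51,0],
    [-4,-51,0],
    [0,0,0]
  ],
  "twist": [
    [0,0.041,0.021],
    [0,0.041,0.021],
    [0,0.041,0.021],
    [0,0,0]
  ]
}}

```text
clock: 6.65
eef_pos: [0.4957, -0.2639, 0.24]
orientation: [-3.138, -0.0, -3.014]
ft_force: [0.5, 0.1, -3.7]
gripper_width: 0.0404
finger_force: 62.5
```

```bash
cat > chk.py <<'E'
from h import *
import sys
PT={'R':LO-.046*ly,'L':LO+.046*ly}[sys.argv[1]]
go(PT+[0,0,.24],Rdown())
im,d,C=shot('side',sys.argv[2]+'s.png'); shot('wrist',sys.argv[2]+'w.png')
o=status.get_obs(); p=np.array(o['eef_pos'])
for s in silhouettes('side','jar_a')[:4]:
    X=cloud(d,C,cv2.erode(s['mask'].astype(np.uint8),np.ones((3,3)))>0)[0]; print(s['score'],len(X),np.percentile(X,[1,50,99],axis=0).round(4).tolist())
E
python3 chk.py R c1
python3 - <<'E'
import cv2,numpy as np
cv2.imwrite('pics/c1.png',np.vstack([cv2.imread('pics/c1%s.png'%k) for k in 'sw'])[::1][:,:][:840] if 0 else np.hstack([cv2.resize(cv2.imread('pics/c1%s.png'%k),(400,300)) for k in 'sw']))
E
```

```text
offset mm [-1.  -1.3 -0. ] twist [0.004  0.0002 0.001 ] rows>= 0.03 | F [ 0.5  0.1 -3.7] grip 40.4 62.5 t 6.65 q [-0.49  0.24 -0.13  1.2  -0.   -0.62]
0.79 418 [[0.4694, -0.2548, 0.1841], [0.4933, -0.2377, 0.2163], [0.5193, -0.2292, 0.2586]]
0.6 917 [[0.5452, 0.1853, 0.0426], [0.5748, 0.2159, 0.0896], [0.6204, 0.227, 0.1244]]
```

View pics/c1.png

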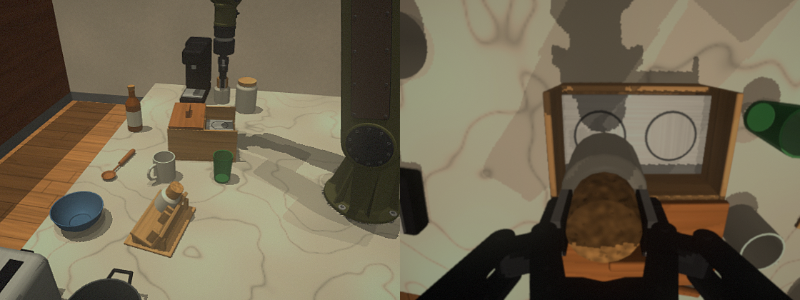

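Left half (side view): the jar hangs upright over the well. Right half (wrist view): ring marks at about (600,135), partly hidden, and (671,137). I'll check the ring centres numerically.

Run:
```python
from h import *
np.set_printoptions(precision=4,suppress=True)
im,d,C=shot('wrist'); K,D,R,t=C
g=cv2.cvtColor(im,cv2.COLOR_RGB2GRAY)
X,u,v=cloud(d,C); k=(np.abs(X[:,2]-.075)<.008)&(u>210)&(u<465)&(v>125)&(v<245)
print('plat z',np.median(X[k,2]),np.percentile((X[k]-LO)@np.c_[lx,ly],[.5,99.5],axis=0))
bg=cv2.medianBlur(g,21).astype(int); q=k&((bg[v,u]-g[v,u])>18); L=(X[q]-LO)@np.c_[lx,ly]
from scipy.optimize import least_squares
for s in(1,-1):
    c=np.array([0,.046*s]); 
    for th in(.010,.005,.003):
        rr=np.linalg.norm(L-c,axis=1); m=np.abs(rr-.033)<th
        if m.sum()<20: print('few');break
        f=least_squares(lambda p:np.linalg.norm(L[m]-p[:2],axis=1)-p[2],[*c,.033],loss='soft_l1',f_scale=.001); c=f.x[:2]
    print(s,m.sum(),f.x)
```

```text
plat z 0.07466346574881498 [[-0.0475 -0.0986]
 [ 0.0613  0.092 ]]
1 858 [0.0061 0.0424 0.0325]
-1 451 [ 0.006  -0.0496  0.0326]
```

Run:
```python
from h import *
from scipy.optimize import least_squares
np.set_printoptions(precision=4,suppress=True)
for n in('side','scene','wrist'):
    C=cam(n)
    if n!='wrist':
        im=cv2.imread('pics/%s0.png'%n); d=np.load(n+'0.npz')['d']
    else: im,d,C=shot('wrist')
    g=cv2.cvtColor(im,cv2.COLOR_BGR2GRAY)
    X,u,v=cloud(d,C); L=(X-LO)@np.c_[lx,ly]; a=np.abs(L)
    k=(np.abs(X[:,2]-.075)<.006)&(a[:,0]<.065)&(a[:,1]<.098)
    print(n,'plat',k.sum(),np.median(X[k,2]),np.percentile(L[k],[.5,99.5],axis=0).tolist())
    for nm,zl,zh in (('front',.055,.064),('rim',.127,.137)):
        m=(X[:,2]>zl)&(X[:,2]<zh)&(a[:,0]<.09)&(a[:,1]<.12); 
        if m.sum()>20: print('  ',nm,m.sum(),np.percentile(L[m],[2,50,98],axis=0).tolist())
    bg=cv2.medianBlur(g,11).astype(int); q=k&((bg[v,u]-g[v,u])>8)
    for s in(1,-1):
        c=np.array([0.003,.046*s-.002])
        for th in(.012,.006,.004):
            m=np.abs(np.linalg.norm(L[q]-c,axis=1)-.033)<th
            if m.sum()<15: print('  few',m.sum());break
            f=least_squares(lambda p:np.linalg.norm(L[q][m]-p,axis=1)-.033,c,loss='soft_l1',f_scale=.001); c=f.x
        else: print('  ring',s,m.sum(),f.x,f.cost)
```

```text
side plat 614 0.07409309007267861 [[-0.0558732130574159, -0.09778098190806432], [0.05871104508201038, 0.09753586573092775]]
   front 208 [[-0.05803023851529602, -0.09573801938707716], [0.005328523795445166, 0.10180376283800285], [0.08696044623496219, 0.10518208984549515]]
   rim 291 [[-0.05251504698207356, -0.101763454549788], [0.027798007510411782, 0.09542356723712961], [0.08487616981268929, 0.10488202921467622]]
  few 0
  ring -1 62 [ 0.0047 -0.0468] 6.592412001711274e-05
scene plat 351 0.07744454859598517 [[-0.0524248236256237, -0.09713752671208772], [-0.016091648193938896, 0.05284051609073079]]
   front 77 [[-0.054115782219788945, 0.10011003799406333], [0.019611398108201096, 0.1020977292016596], [0.08681506545611804, 0.10442577469535533]]
   rim 247 [[-0.05607218974677404, -0.10372609958082055], [0.0032536608338663044, 0.09680778021230392], [0.0850429540841624, 0.10352541656257429]]
  few 5
  few 13
wrist plat 18365 0.0746910949493533 [[-0.047506601599341405, -0.09567498152345988], [0.06163108007939363, 0.09202554381142893]]
   front 1868 [[-0.056709682856119104, -0.0984103840565041], [-0.05316719758465548, -0.0025935090271562013], [-0.0483395637205803, 0.09129670658202534]]
   rim 4252 [[-0.054248015856057506, -0.1057975090298538], [0.014442679854847634, 0.05487303976187638], [0.06628744805031707, 0.09824776054128019]]
  ring 1 954 [0.0062 0.0425] 0.0005645845337556429
  ring -1 497 [ 0.0065 -0.0494] 0.00021182315103488315
```

{"api": "servo_tool", "payload": {
  "fingers": [30,30,30,30,30],
  "offset": [
    [4,-2,-20],
    [0,0,-25],
    [0,0,-25],
    [0,0,-20],
    [0,0,-8]
  ],
  "twist": [
    [0.004,0,0],
    [0,0,0],
    [0,0,0],
    [0,0,0],
    [0,0,0]
  ]
}}

```text
clock: 7.52
eef_pos: [0.4994, -0.2617, 0.1415]
orientation: [3.14, 0.0, -3.008]
ft_force: [-0.0, -0.4, -3.8]
gripper_width: 0.0405
finger_force: 62.5
```

{"api": "servo_tool", "payload": {
  "fingers": [30,30,30,30,30],
  "offset": [
    [0,0,-3],
    [0,0,-3],
    [0,0,-3],
    [0,0,-3],
    [0,0,-3]
  ],
  "twist": [
    [0,0,0],
    [0,0,0],
    [0,0,0],
    [0,0,0],
    [0,0,0]
  ]
}}

```text
clock: 8.15
eef_pos: [0.5005, -0.2634, 0.1276]
orientation: [-3.142, 0.003, -3.01]
ft_force: [0.6, 0.8, -1.1]
gripper_width: 0.0407
finger_force: 62.7
```

{"api": "servo_tool", "payload": {
  "fingers": [30,30,30,30,30],
  "offset": [
    [0,0,-3],
    [0,0,-3],
    [0,0,-2],
    [0,0,0],
    [0,0,0]
  ],
  "twist": [
    [0,0,0],
    [0,0,0],
    [0,0,0],
    [0,0,0],
    [0,0,0]
  ]
}}

```text
clock: 8.78
eef_pos: [0.5003, -0.2634, 0.1195]
orientation: [3.142, 0.002, -3.01]
ft_force: [1.6, -0.9, -0.2]
gripper_width: 0.0409
finger_force: 62.8
```

{"api": "servo_tool", "payload": {
  "fingers": [30,30,30,30,30],
  "offset": [
    [0,0,-3],
    [0,0,-2],
    [0,0,0],
    [0,0,0],
    [0,0,0]
  ],
  "twist": [
    [0,0,0],
    [0,0,0],
    [0,0,0],
    [0,0,0],
    [0,0,0]
  ]
}}

```text
clock: 9.4
eef_pos: [0.5002, -0.2633, 0.1144]
orientation: [3.141, 0.002, -3.01]
ft_force: [2.6, -1.1, -0.2]
gripper_width: 0.0408
finger_force: 62.9
```

{"api": "servo_tool", "payload": {
  "fingers": [30],
  "offset": [
    [0,0,0]
  ],
  "twist": [
    [0,0,0]
  ]
}}

```text
clock: 9.52
eef_pos: [0.5002, -0.2634, 0.1144]
orientation: [3.141, 0.002, -3.01]
ft_force: [1.5, -0.8, -0.5]
gripper_width: 0.0406
finger_force: 62.9
```

{"api": "servo_tool", "payload": {
  "fingers": [30],
  "offset": [
    [0,0,0]
  ],
  "twist": [
    [0,0,0]
  ]
}}

```text
clock: 9.65
eef_pos: [0.5001, -0.2633, 0.1144]
orientation: [3.141, 0.002, -3.01]
ft_force: [2.1, -1.2, 0.5]
gripper_width: 0.0408
finger_force: 62.9
```

{"api": "servo_tool", "payload": {
  "fingers": [55,60,62,62,62],
  "offset": [
    [0,0,0],
    [0,0,0],
    [0,0,0],
    [0,0,0],
    [0,0,0]
  ],
  "twist": [
    [0,0,0],
    [0,0,0],
    [0,0,0],
    [0,0,0],
    [0,0,0]
  ]
}}

```text
clock: 10.28
eef_pos: [0.5, -0.2632, 0.1143]
orientation: [3.141, 0.002, -3.01]
ft_force: [-0.7, -0.3, -0.4]
gripper_width: 0.0529
finger_force: 0.0
```

{"api": "servo_tool", "payload": {
  "fingers": [62,62,62,62,62],
  "offset": [
    [0,0,8],
    [0,0,15],
    [0,0,25],
    [0,0,35],
    [0,0,40]
  ],
  "twist": [
    [0,0,0],
    [0,0,0],
    [0,0,0],
    [0,0,0],
    [0,0,0]
  ]
}}

```text
clock: 10.9
eef_pos: [0.4999, -0.2631, 0.2393]
orientation: [3.141, 0.002, -3.01]
ft_force: [0.4, -0.4, 0.3]
gripper_width: 0.0523
finger_force: 0.0
```

Run:
```python
from h import *
import re
s=open('h.py').read().replace('LO=np.array([.4888,-.2196,0])','LO=np.array([.494,-.2205,0])'); open('h.py','w').write(s)
im,d,C=shot('wrist','d1w.png')
for s in silhouettes('wrist','jar_a')[:3]:
    X=cloud(d,C,s['mask'])[0]; L=(X-LO)@np.c_[lx,ly,[0,0,1]]; top=np.percentile(L[:,2],97); k=L[:,2]>top-.006
    print(s['score'],len(X),'top',top,'cork ctr lift',cv2.minEnclosingCircle((L[k,:2]*1000).astype(np.float32)))
go(JB+.16*AX+[0,-.0005,0],Rtilt())
```

```text
0.86 4850 top 0.1500169933668109 cork ctr lift ((6.049565315246582, -45.38728332519531), 20.881919860839844)
offset mm [ 22.1 468.1 -70.1] twist [ 0.     -0.5258 -0.2736] rows>= 7.58 | F [ 0.2 -0.6  0.5] grip 52.8 0.0 t 11.0 q [-0.49  0.24 -0.12  1.2   0.   -0.62]
```

View pics/d1w.png

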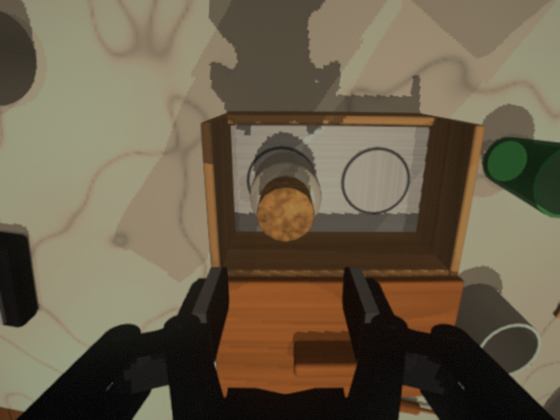

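The wrist view shows the jar upright on the right-hand ring: cork at (285,213), clear of the walls. The free ring is at (375,180). Now jar_b.

{"api": "servo_tool", "payload": {
  "fingers": [62,75,85,85,85],
  "offset": [
    [2,39,0],
    [2,39,0],
    [2,39,0],
    [2,39,0],
    [2,39,0]
  ],
  "twist": [
    [0,-0.044,-0.023],
    [0,-0.044,-0.023],
    [0,-0.044,-0.023],
    [0,-0.044,-0.023],
    [0,-0.044,-0.023]
  ]
}}

```text
clock: 11.62
eef_pos: [0.51, -0.0671, 0.2379]
orientation: [-3.126, 0.223, -3.124]
ft_force: [0.1, 0.1, 0.8]
gripper_width: 0.0725
finger_force: 0.0
```

{"api": "servo_tool", "payload": {
  "fingers": [85,85,85,85,85],
  "offset": [
    [2,39,-8],
    [2,39,-8],
    [2,39,-10],
    [2,39,-10],
    [2,39,-10]
  ],
  "twist": [
    [0,-0.044,-0.023],
    [0,-0.044,-0.023],
    [0,-0.044,-0.023],
    [0,-0.044,-0.023],
    [0,-0.044,-0.023]
  ]
}}

```text
clock: 12.25
eef_pos: [0.52, 0.1281, 0.1919]
orientation: [-3.136, 0.443, 3.04]
ft_force: [1.1, -1.0, -0.9]
gripper_width: 0.0724
finger_force: 0.0
```

{"api": "servo_tool", "payload": {
  "fingers": [85,85,85],
  "offset": [
    [1,39,-12],
    [1,39,-12],
    [0,0,0]
  ],
  "twist": [
    [0,-0.044,-0.023],
    [0,-0.044,-0.023],
    [0,0,0]
  ]
}}

```text
clock: 12.62
eef_pos: [0.5207, 0.2071, 0.1663]
orientation: [3.137, 0.526, 2.995]
ft_force: [-0.8, -0.7, -0.5]
gripper_width: 0.0723
finger_force: 0.0
```

Run:
```python
from h import *
go(JB+.059*AX+[0,-.0005,0],Rtilt())
im,d,C=shot('wrist')
for s in silhouettes('wrist','jar_a')[:2]:
    X=cloud(d,C,s['mask'])[0]; v=X-JB; h=v@AX; k=(h>.09)&(h<.1)
    if k.sum()>30:
        w=(v-h[:,None]*AX)[k]; u=(w@np.c_[Rtilt()[:,0],Rtilt()[:,1]]).astype(np.float32)*1000
        print(s['score'],k.sum(),np.median(h[k]),cv2.minEnclosingCircle(u),u.mean(0))
```

```text
offset mm [ 54.8 -11.2 -80. ] twist [-0.0052 -0.0059 -0.005 ] rows>= 1.56 | F [-0.8 -0.7 -0.5] grip 72.3 0.0 t 12.62 q [ 0.57 -0.02 -0.74  0.44 -0.33  0.65]
0.79 2940 0.09346937355899215 ((-1.3203694820404053, -1.2967549562454224), 20.94528579711914) [ 0.04366987 -1.2891932 ]
```

{"api": "servo_tool", "payload": {
  "fingers": [85,85,85,85,85],
  "offset": [
    [15,-6,-14],
    [12,-2,-20],
    [12,-2,-20],
    [10,-2,-17],
    [6,-1,-10]
  ],
  "twist": [
    [-0.005,-0.006,-0.005],
    [0,0,0],
    [0,0,0],
    [0,0,0],
    [0,0,0]
  ]
}}

```text
clock: 13.35
eef_pos: [0.5778, 0.1901, 0.0862]
orientation: [3.141, 0.535, 2.984]
ft_force: [-0.8, -0.9, 0.7]
gripper_width: 0.0725
finger_force: 0.0
```

Run:
```python
from h import *
go(JB+.059*AX+[0,-.001,0],Rtilt())
```

```text
offset mm [-2.3  5.3  0.1] twist [-0.0007  0.0016  0.0071] rows>= 0.09 | F [-0.8 -0.9  0.7] grip 72.5 0.0 t 13.35 q [ 0.48  0.16 -0.77  0.2  -0.31  0.57]
```

{"api": "servo_tool", "payload": {
  "fingers": [85,85],
  "offset": [
    [-2,5,0],
    [0,0,0]
  ],
  "twist": [
    [0,0,0.007],
    [0,0,0]
  ]
}}

```text
clock: 13.6
eef_pos: [0.5752, 0.197, 0.0871]
orientation: [3.14, 0.535, 2.994]
ft_force: [-0.3, 0.6, 1.0]
gripper_width: 0.0726
finger_force: 0.0
```

Run:
```python
from h import *
go(JB+.059*AX+[0,-.001,0],Rtilt())
```

```text
offset mm [ 0.2 -1.6 -0.8] twist [-0.0013  0.0024 -0.0024] rows>= 0.03 | F [-0.3  0.6  1. ] grip 72.6 0.0 t 13.6 q [ 0.5   0.16 -0.77  0.2  -0.31  0.57]
```

{"api": "servo_tool", "payload": {
  "fingers": [85,45,30,30,30],
  "offset": [
    [0,-1.5,0],
    [0,0,0],
    [0,0,0],
    [0,0,0],
    [0,0,0]
  ],
  "twist": [
    [0,0,0],
    [0,0,0],
    [0,0,0],
    [0,0,0],
    [0,0,0]
  ]
}}

```text
clock: 14.22
eef_pos: [0.575, 0.1956, 0.0869]
orientation: [3.14, 0.535, 2.994]
ft_force: [-5.6, 0.8, 6.6]
gripper_width: 0.0405
finger_force: 59.4
```

{"api": "servo_tool", "payload": {
  "fingers": [30,30],
  "offset": [
    [0,0,0],
    [0,0,0]
  ],
  "twist": [
    [0,0,0],
    [0,0,0]
  ]
}}

```text
clock: 14.48
eef_pos: [0.575, 0.1957, 0.0869]
orientation: [3.14, 0.535, 2.994]
ft_force: [-5.6, 1.5, 7.0]
gripper_width: 0.0408
finger_force: 59.4
```

{"api": "servo_tool", "payload": {
  "fingers": [30,30,30,30,30],
  "offset": [
    [-6,1,10],
    [-8,1,14],
    [-8,1,14],
    [-8,1,14],
    [-8,1,14]
  ],
  "twist": [
    [0,0,0],
    [0,0,0],
    [0,0,0],
    [0,0,0],
    [0,0,0]
  ]
}}

```text
clock: 15.1
eef_pos: [0.5352, 0.2, 0.1519]
orientation: [3.141, 0.532, 2.995]
ft_force: [0.1, 0.6, -3.4]
gripper_width: 0.0407
finger_force: 61.7
```

Run:
```python
from h import *
go(LO+.046*ly+[0,0,.245],Rdown())
```

```text
offset mm [ -47.1 -374.9   93.1] twist [0.0046 0.5336 0.2691] rows>= 6.23 | F [ 0.1  0.6 -3.4] grip 40.7 61.7 t 15.1 q [ 0.55  0.01 -0.75  0.39 -0.33  0.62]
```

{"api": "servo_tool", "payload": {
  "fingers": [30,30,30,30,30],
  "offset": [
    [-1,-5,31],
    [-1,-8,31],
    [-1,-11,31],
    [-5,-39,0],
    [-5,-39,0]
  ],
  "twist": [
    [0,0.044,0.022],
    [0,0.044,0.022],
    [0,0.044,0.022],
    [0,0.044,0.022],
    [0,0.044,0.022]
  ]
}}

```text
clock: 15.72
eef_pos: [0.5225, 0.0977, 0.2454]
orientation: [-3.122, 0.313, 3.115]
ft_force: [0.7, -0.7, -3.7]
gripper_width: 0.0406
finger_force: 61.9
```

{"api": "servo_tool", "payload": {
  "fingers": [30,30,30,30,30],
  "offset": [
    [-5,-39,0],
    [-5,-39,0],
    [-5,-39,0],
    [-5,-39,0],
    [-5,-39,0]
  ],
  "twist": [
    [0,0.045,0.023],
    [0,0.045,0.023],
    [0,0.045,0.023],
    [0,0.045,0.023],
    [0,0.045,0.023]
  ]
}}

```text
clock: 16.35
eef_pos: [0.4976, -0.0976, 0.2452]
orientation: [-3.129, 0.088, -3.055]
ft_force: [0.1, -0.1, -4.0]
gripper_width: 0.0406
finger_force: 61.9
```

{"api": "servo_tool", "payload": {
  "fingers": [30,30,30,30],
  "offset": [
    [-5,-39,0],
    [-5,-39,0],
    [0,0,0],
    [0,0,0]
  ],
  "twist": [
    [0,0.044,0.022],
    [0,0.044,0.022],
    [0,0,0],
    [0,0,0]
  ]
}}

```text
clock: 16.85
eef_pos: [0.4884, -0.1741, 0.245]
orientation: [-3.139, 0.003, -3.013]
ft_force: [0.2, 1.3, -4.1]
gripper_width: 0.0407
finger_force: 62.5
```

Run:
```python
from h import *
go(LO+.046*ly+[0,0,.245],Rdown())
shot('wrist','e1w.png')
```

```text
offset mm [-0.3 -0.7  0. ] twist [0.0026 0.0029 0.0003] rows>= 0.02 | F [ 0.2  1.3 -4.1] grip 40.7 62.5 t 16.85 q [-0.34  0.15 -0.22  1.19 -0.   -0.47]
```

View pics/e1w.png

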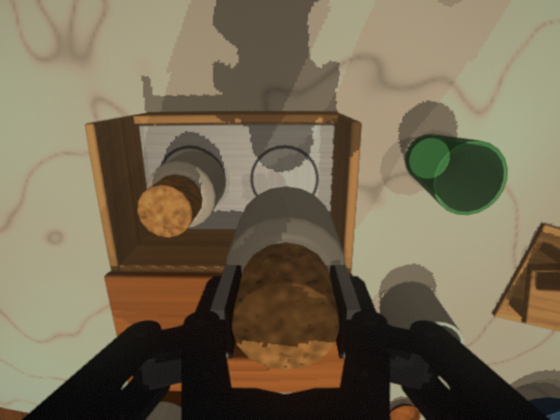

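Wrist view: the second jar hangs centred over the free ring at (285,178). The first jar, at (170,208), stands clear. Now I lower it.

{"api": "servo_tool", "payload": {
  "fingers": [30,30,30,30,30],
  "offset": [
    [0,-1,-25],
    [0,0,-30],
    [0,0,-30],
    [0,0,-25],
    [0,0,-8]
  ],
  "twist": [
    [0.003,0.003,0],
    [0,0,0],
    [0,0,0],
    [0,0,0],
    [0,0,0]
  ]
}}

```text
clock: 17.52
eef_pos: [0.4877, -0.1741, 0.126]
orientation: [3.141, -0.002, -3.011]
ft_force: [0.3, -1.3, -4.2]
gripper_width: 0.0406
finger_force: 62.4
```

{"api": "servo_tool", "payload": {
  "fingers": [30,30,30,30,30],
  "offset": [
    [0,0,-3],
    [0,0,-3],
    [0,0,-3],
    [0,0,-3],
    [0,0,-3]
  ],
  "twist": [
    [0,0,0],
    [0,0,0],
    [0,0,0],
    [0,0,0],
    [0,0,0]
  ]
}}

```text
clock: 18.15
eef_pos: [0.4892, -0.1759, 0.1124]
orientation: [-3.141, 0.001, -3.013]
ft_force: [0.6, -1.1, -3.0]
gripper_width: 0.0404
finger_force: 62.6
```

{"api": "servo_tool", "payload": {
  "fingers": [30,30,30,30,30],
  "offset": [
    [0,0,-3],
    [0,0,-3],
    [0,0,-3],
    [0,0,0],
    [0,0,0]
  ],
  "twist": [
    [0,0,0],
    [0,0,0],
    [0,0,0],
    [0,0,0],
    [0,0,0]
  ]
}}

```text
clock: 18.77
eef_pos: [0.4891, -0.1757, 0.1033]
orientation: [-3.141, 0.001, -3.012]
ft_force: [1.2, -0.9, -3.1]
gripper_width: 0.0411
finger_force: 62.6
```

{"api": "servo_tool", "payload": {
  "fingers": [30,30,30,30,30],
  "offset": [
    [0,0,-3],
    [0,0,-3],
    [0,0,-3],
    [0,0,0],
    [0,0,0]
  ],
  "twist": [
    [0,0,0],
    [0,0,0],
    [0,0,0],
    [0,0,0],
    [0,0,0]
  ]
}}

```text
clock: 19.4
eef_pos: [0.4891, -0.1757, 0.0944]
orientation: [-3.141, 0.001, -3.013]
ft_force: [-0.9, -1.7, -0.9]
gripper_width: 0.0406
finger_force: 62.7
```

{"api": "servo_tool", "payload": {
  "fingers": [30,30,30,30],
  "offset": [
    [0,0,-3],
    [0,0,-1],
    [0,0,0],
    [0,0,0]
  ],
  "twist": [
    [0,0,0],
    [0,0,0],
    [0,0,0],
    [0,0,0]
  ]
}}

```text
clock: 19.9
eef_pos: [0.4891, -0.1757, 0.0903]
orientation: [-3.141, 0.001, -3.012]
ft_force: [-0.0, 0.1, -1.8]
gripper_width: 0.0406
finger_force: 62.8
```

{"api": "servo_tool", "payload": {
  "fingers": [30],
  "offset": [
    [0,0,0]
  ],
  "twist": [
    [0,0,0]
  ]
}}

```text
clock: 20.02
eef_pos: [0.4891, -0.1757, 0.0903]
orientation: [-3.141, 0.001, -3.012]
ft_force: [-1.3, -0.5, -1.4]
gripper_width: 0.0407
finger_force: 62.8
```

{"api": "servo_tool", "payload": {
  "fingers": [30,30,30,30,30],
  "offset": [
    [0,0,-2],
    [0,0,-2],
    [0,0,0],
    [0,0,0],
    [0,0,0]
  ],
  "twist": [
    [0,0,0],
    [0,0,0],
    [0,0,0],
    [0,0,0],
    [0,0,0]
  ]
}}

```text
clock: 20.65
eef_pos: [0.489, -0.1757, 0.0863]
orientation: [-3.141, 0.001, -3.012]
ft_force: [-0.6, -1.0, -0.6]
gripper_width: 0.0413
finger_force: 62.8
```

{"api": "servo_tool", "payload": {
  "fingers": [30],
  "offset": [
    [0,0,0]
  ],
  "twist": [
    [0,0,0]
  ]
}}

```text
clock: 20.78
eef_pos: [0.489, -0.1757, 0.0863]
orientation: [-3.141, 0.001, -3.012]
ft_force: [-0.4, -0.7, -0.0]
gripper_width: 0.0407
finger_force: 62.8
```

Balanced, so I release with a small opening and rise.

{"api": "servo_tool", "payload": {
  "fingers": [52,56,58,58,58],
  "offset": [
    [0,0,0],
    [0,0,0],
    [0,0,0],
    [0,0,0],
    [0,0,0]
  ],
  "twist": [
    [0,0,0],
    [0,0,0],
    [0,0,0],
    [0,0,0],
    [0,0,0]
  ]
}}

```text
clock: 21.4
eef_pos: [0.489, -0.1757, 0.0863]
orientation: [-3.141, 0.001, -3.012]
ft_force: [1.1, 0.3, 0.0]
gripper_width: 0.0493
finger_force: 0.0
```

{"api": "servo_tool", "payload": {
  "fingers": [58,58,58,58,58],
  "offset": [
    [0,0,8],
    [0,0,15],
    [0,0,30],
    [0,0,45],
    [0,0,55]
  ],
  "twist": [
    [0,0,0],
    [0,0,0],
    [0,0,0],
    [0,0,0],
    [0,0,0]
  ]
}}

```text
clock: 22.02
eef_pos: [0.4885, -0.1755, 0.2413]
orientation: [-3.141, 0.0, -3.012]
ft_force: [0.8, -0.3, 0.4]
gripper_width: 0.0495
finger_force: 0.0
```

Run:
```python
from h import *
im,d,C=shot('wrist','f1w.png')
for s in silhouettes('wrist','jar_a')[:3]:
    X=cloud(d,C,s['mask'])[0]; L=(X-LO)@np.c_[lx,ly,[0,0,1]]; top=np.percentile(L[:,2],97); k=L[:,2]>top-.006
    print(s['score'],len(X),'top',top,'cork ctr lift',cv2.minEnclosingCircle((L[k,:2]*1000).astype(np.float32)))
X=cloud(d,C)[0]; L=(X-LO)@np.c_[lx,ly,[0,0,1]]
k=(X[:,2]>.165)&(X[:,2]<.182)&(L[:,0]>.07)&(L[:,0]<.18)&(abs(L[:,1])<.07)
print('handle wrist',k.sum(),np.median(X[k],0),cv2.minAreaRect((X[k,:2]*1000).astype(np.float32)))
go([.6137,-.2024,.250],Rdown())
```

```text
0.93 3878 top 0.12043004409023672 cork ctr lift ((1.6668469905853271, 44.571678161621094), 20.92641258239746)
0.92 4468 top 0.12030692558439686 cork ctr lift ((1.0499416589736938, -43.90342330932617), 21.122087478637695)
handle wrist 1005 [ 0.60915443 -0.19257344  0.17276158] ((612.5756225585938, -192.62051391601562), (14.54224967956543, 40.934234619140625), 8.207709312438965)
offset mm [121.2 -25.4   3.2] twist [ 0.0043  0.0115 -0.0001] rows>= 1.98 | F [ 1.1 -0.3  1.4] grip 49.2 0.0 t 22.12 q [-0.34  0.15 -0.22  1.19 -0.   -0.47]
```

View pics/f1w.png

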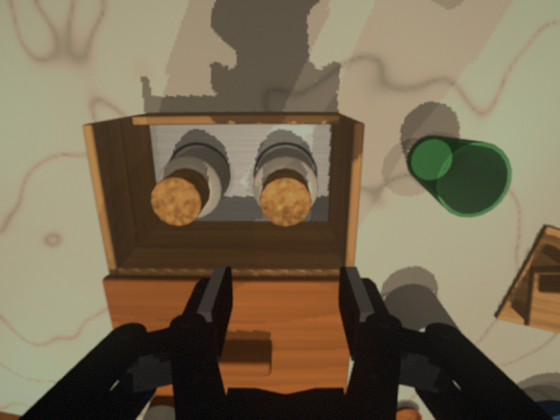

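The wrist view shows both jars upright side by side, corks at (178,201) and (285,200), tops at 120 mm and so below the rim. The handle is at (245,352). I'll push it shut from behind with closed fingers.

{"api": "servo_tool", "payload": {
  "fingers": [40,10,0,0,0],
  "offset": [
    [41,-6,0],
    [41,-5,0],
    [41,-5,0],
    [41,-5,0],
    [0,0,0]
  ],
  "twist": [
    [0.004,0.011,0],
    [0,0,0],
    [0,0,0],
    [0,0,0],
    [0,0,0]
  ]
}}

```text
clock: 22.75
eef_pos: [0.6548, -0.1967, 0.2381]
orientation: [3.137, -0.01, -3.012]
ft_force: [-0.4, -0.9, -0.1]
gripper_width: 0.0
finger_force: 0.0
```

Run:
```python
from h import *
go([.653,-.197,.155],Rdown())
```

```text
offset mm [ -1.8  -0.3 -83.1] twist [-0.0037 -0.0106 -0.0009] rows>= 1.33 | F [-0.4 -0.9 -0.1] grip 0.0 0.0 t 22.75 q [-0.29  0.49  0.22  1.32  0.   -0.42]
```

{"api": "servo_tool", "payload": {
  "fingers": [0,0,0,0,0],
  "offset": [
    [-1,0,-35],
    [0,0,-30],
    [0,0,-18],
    [-12,-1.5,0],
    [-12,-1.5,0]
  ],
  "twist": [
    [-0.003,-0.01,0],
    [0,0,0],
    [0,0,0],
    [0,0,0],
    [0,0,0]
  ]
}}

```text
clock: 23.38
eef_pos: [0.6278, -0.2, 0.1577]
orientation: [-3.141, 0.002, -3.012]
ft_force: [2.5, 0.9, -1.3]
gripper_width: -0.0004
finger_force: 0.9
```

{"api": "servo_tool", "payload": {
  "fingers": [0,0,0,0,0],
  "offset": [
    [-15,-2,0],
    [-15,-2,0],
    [-15,-2,0],
    [-15,-2,0],
    [-15,-2,0]
  ],
  "twist": [
    [0,0,0],
    [0,0,0],
    [0,0,0],
    [0,0,0],
    [0,0,0]
  ]
}}

```text
clock: 24.0
eef_pos: [0.5523, -0.21, 0.1567]
orientation: [-3.142, 0.001, -3.013]
ft_force: [1.8, 0.0, 1.8]
gripper_width: 0.0
finger_force: 1.0
```

Run:
```python
from h import *
p=LO+.018*lx; p[2]=.155
go(p,Rdown())
im,d,C=shot('side'); X=cloud(d,C)[0]; L=(X-LO)@np.c_[lx,ly,[0,0,1]]
k=(abs(X[:,2]-.143)<.004)&(abs(L[:,1])<.11)&(L[:,0]>-.08)&(L[:,0]<.2)
print(np.percentile(L[k],[1,50,99],axis=0).round(4).tolist())
```

```text
offset mm [-40.4  -8.2  -1.7] twist [-0.0001  0.0006 -0.    ] rows>= 0.66 | F [1.8 0.  1.8] grip 0.0 1.0 t 24.0 q [-0.36  0.33 -0.19  1.04  0.   -0.49]
[[-0.0211, -0.0983, 0.1395], [0.032, 0.0289, 0.1426], [0.1018, 0.105, 0.1452]]
```

{"api": "servo_tool", "payload": {
  "fingers": [0,0,0,0,0],
  "offset": [
    [-12,-2,0],
    [-10,-1.5,0],
    [-8,-1,0],
    [-4,-0.5,0],
    [-3,-0.5,0]
  ],
  "twist": [
    [0,0,0],
    [0,0,0],
    [0,0,0],
    [0,0,0],
    [0,0,0]
  ]
}}

```text
clock: 24.68
eef_pos: [0.5158, -0.2151, 0.1561]
orientation: [3.141, -0.0, -3.012]
ft_force: [1.3, 0.7, -0.5]
gripper_width: 0.0
finger_force: 0.8
```

{"api": "servo_tool", "payload": {
  "fingers": [0,0],
  "offset": [
    [-2,0,0],
    [-1,0,0]
  ],
  "twist": [
    [0,0,0],
    [0,0,0]
  ]
}}

```text
clock: 24.92
eef_pos: [0.513, -0.2154, 0.1562]
orientation: [3.142, -0.0, -3.012]
ft_force: [0.9, 0.7, -0.9]
gripper_width: 0.0001
finger_force: 0.8
```

{"api": "servo_tool", "payload": {
  "fingers": [0,0],
  "offset": [
    [-1,0,0],
    [-1,0,0]
  ],
  "twist": [
    [0,0,0],
    [0,0,0]
  ]
}}

```text
clock: 25.18
eef_pos: [0.5113, -0.2154, 0.1564]
orientation: [-3.142, 0.0, -3.012]
ft_force: [4.6, -1.0, -1.9]
gripper_width: 0.0
finger_force: 2.4
```

{"api": "servo_tool", "payload": {
  "fingers": [0,0],
  "offset": [
    [-1,0,0],
    [0,0,0]
  ],
  "twist": [
    [0,0,0],
    [0,0,0]
  ]
}}

```text
clock: 25.42
eef_pos: [0.5113, -0.2154, 0.1565]
orientation: [-3.142, 0.002, -3.012]
ft_force: [6.6, -1.1, -3.6]
gripper_width: -0.0004
finger_force: 2.7
```

{"api": "servo_tool", "payload": {
  "fingers": [0,0],
  "offset": [
    [-1,0,0],
    [0,0,0]
  ],
  "twist": [
    [0,0,0],
    [0,0,0]
  ]
}}

```text
clock: 25.68
eef_pos: [0.5113, -0.2154, 0.1565]
orientation: [-3.141, 0.004, -3.012]
ft_force: [9.5, -0.2, -6.1]
gripper_width: -0.0003
finger_force: 4.2
```

The TCP has stopped and the force is rising, so the cover is on its end stop. Backing off, lifting and checking.

{"api": "servo_tool", "payload": {
  "fingers": [0,0,0,0,0],
  "offset": [
    [8,1,0],
    [8,1,0],
    [0,0,40],
    [0,0,50],
    [0,0,50]
  ],
  "twist": [
    [0,0,0],
    [0,0,0],
    [0,0,0],
    [0,0,0],
    [0,0,0]
  ]
}}

```text
clock: 26.3
eef_pos: [0.5247, -0.2129, 0.2975]
orientation: [3.141, -0.001, -3.012]
ft_force: [0.3, 0.5, -0.1]
gripper_width: 0.0002
finger_force: 0.0
```

{"api": "servo_tool", "payload": {
  "fingers": [0,0,0],
  "offset": [
    [0,0,40],
    [0,0,0],
    [0,0,0]
  ],
  "twist": [
    [0,0,0],
    [0,0,0],
    [0,0,0]
  ]
}}

```text
clock: 26.68
eef_pos: [0.5249, -0.213, 0.3356]
orientation: [3.141, -0.001, -3.012]
ft_force: [-0.4, 0.7, -0.3]
gripper_width: -0.0002
finger_force: 0.0
```

Run:
```python
from h import *
im,d,C=shot('side','g1s.png'); X=cloud(d,C)[0]; L=(X-LO)@np.c_[lx,ly,[0,0,1]]
k=(abs(X[:,2]-.143)<.004)&(abs(L[:,1])<.11)&(L[:,0]>-.08)&(L[:,0]<.2)
print(np.percentile(L[k],[1,50,99],axis=0).round(4).tolist())
for l in('tumbler','mug'):
    s=silhouettes('side',l)
    if s: print(l,np.percentile(cloud(d,C,s[0]['mask'])[0],[2,50,98],axis=0).round(3).tolist())
print(status.get_obs()['ft_force'],status.get_obs()['joint_vel'])
```

```text
[[-0.0613, -0.0979, 0.1397], [-0.0003, 0.0222, 0.1426], [0.0602, 0.1045, 0.1451]]
tumbler [[0.424, -0.045, 0.002], [0.451, 0.009, 0.068], [0.48, 0.019, 0.099]]
mug [[0.614, -0.024, -0.001], [0.651, 0.039, 0.052], [0.7, 0.071, 0.084]]
[-0.02500426  0.02302965  0.01170222] [-0.00157763 -0.00241788  0.00259835 -0.00010576 -0.00110431  0.00099578]
```

View pics/g1s.png

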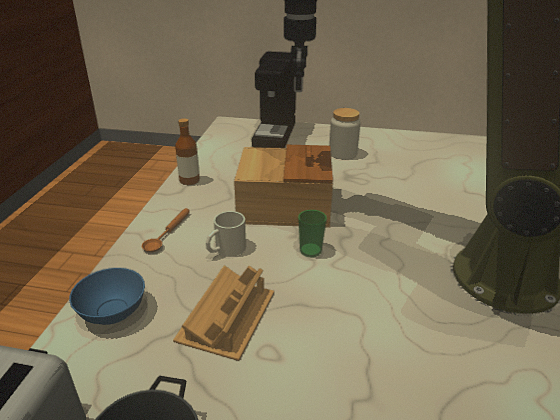

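The side view shows the cover shut over the well (slab around (310,162)) and the rack empty at (227,310). The mug (230,233) and tumbler (312,233) haven't moved, and the arm is clear.

```bash
python3 -c "
from station import r
print(r.finish_job())"
```

```text
the job is handed in; nothing more can be done
None
```

Both jars stand upright side by side in the lift, sunk below the rim. The cover is fully shut and released, the tumbler and mug have not moved, and the job was handed in at about 27 s on the robot clock.

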